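# Hold the gluing board level while the stones set, then lay it down

## Robot

A 6-joint arm with a two-finger parallel gripper is mounted at the origin on the work surface. World frame = base frame: x ahead of the robot, y to its left, z up, the work surface at z = 0. Lengths are in m, angles in rad, forces in N, time in s.
With the tool pointing down it reaches from about 0.25 to 0.775 m from the base axis. Payload 4 kg.
Tool frame: the origin (TCP) lies at the very end of the fingers, on their centre line; the grasp point (between the pads) lies 19 mm behind it; z points along the fingers, y is the line along which they close (so a half turn about z gives the same grasp; the last joint's range is limited). The gripper opens to 94 mm and grips with 3 to 60 N. Pads are 16 mm wide; open, the fingers measure 119 mm over their backs; the gripper's body (75 mm by 177 mm) begins 78 mm behind the grasp point.
Start: joints at [1.136, 0.087, 1.371, -0, 1.684, -0.103], TCP at [0.179, 0.52, 0.206] pointing down, gripper open.
Joint ranges: [-3.1, 3.1], [-0.76, 2.03], [0.27, 2.55], [-1.08, 4.22], [0.17, 2.65], [-2.57, 2.57]. Speed limits (rad/s): [2.79, 2.79, 3.14, 3.14, 3.14, 3.14].

## Interface

Orientations are given as a 3x3 rotation matrix whose columns are the frame's x, y, z axes.
In Python, from bench import status, eyes, workorder gives the robot as it stands. The module is installed in compiled form; this text tells all that it offers.
- The arm moves only by the shell command python3 -m inch 'ROWS' [OPENING]. ROWS is JSON, a list of rows, each a list of 6 numbers: the shift along the tool's x, y, z in units of 40 mm (1.0 is 40 mm), then the turn, a rotation vector about the tool's x, y, z in units of 5 degrees (1.0 is 5 degrees). In form: [[x, y, z, ax, ay, az], ...]. A call has 1 to 20 rows; each row shifts and turns the commanded pose from where the row before left it, along the tool's axes as they then stand; what a row does not reach is not made up. A row lasts 1/8 s, in which the tool goes at most 62.5 mm and 10.7 degrees, less where a joint would pass 70% of its speed; a pose out of reach is approached as far as the arm can. A call with a number of a shift or a turn outside -1 to 1 is refused whole. A call with a gripper value outside its range is refused whole. OPENING is the opening, from 0 (shut) to 1 (fully open), set as the call begins (- or left out, the last holds). The fingers move at their own pace and stop on an object; the grip force is fixed at half the most. Time passes only in rows, so rows that do not move let the fingers close. It gives the time, the measured TCP pose, the force, the opening and the grip force at its end, in the units of the state.
- status.state(): the state, without advancing time (a new reading comes with each control period).
- eyes.capture(name): name is "side" or "top" or "wrist"; returns a dict with "img" (384x512x3 uint8, red, green, blue), "depth" (384x512 float32, m along the optical axis (not along the pixel's ray), 0 where there is no reading), "fx", "fy", "cx", "cy" (pixels), "eye" and "attitude" of the camera in the world. Camera axes: x right, y down, z forward; pixel columns grow to the right and rows downward; lengths in m; the calibration is good to about 2 mm. A picture is of the moment at which its call begins.
- workorder.sign_off(): hands the job in; it is judged then, once.
The state is a dict: "t": time; "qpos": joint angles; "qvel": joint speeds; "effort": joint torques, N m; "eef_pos": TCP position; "ee_rot": TCP orientation; "ft_force": force on the tool from outside, world axes, zero at the start; "ft_torque": the same for the moment, N m; "gripper_width": finger opening in m; "grip_force": force on a finger pad.
Only numpy, scipy, OpenCV 4.12 (cv2) and the standard library are available. Lean on these libraries where they do the work, as an engineer would, in place of code of your own. Each camera call takes 0.05 s, during which the arm holds its last target. There are 200 camera calls.

## Task

By the ball knob of its spring lever, and without touching the board itself, swing the tilting gluing board up from its stop until it is level, and keep it level within about 5 degrees for 6 seconds without a break while the glue grabs. Then lower it onto either stop, let go of the knob and leave the board resting there. Be gentle throughout: the stones slide off if the board ever swings or lands faster than 0.5 rad/s; leave the things standing around alone.

Things in the scene. Friction and masses are not known exactly. Their poses are not given: they have to be found in the camera images.
- stand: grey tilting stand, fixed to the table; base 270 (x) x 360 (y) x 12 mm. Origin: centre of its underside. Its -x side, with the hand lever, faces the robot; y runs along the plywood board (left is +y). The spindle lies along the stand's x, 130 mm up; the board spans x -80 to 80, y -220 to 220 mm. Scale plate and pointer are on the +x side. Place and yaw vary.
- rocker (a joint): tilt of board and spindle, rad, about the stand's +x: 0 level, positive with the +y end up. Stops at -0.28 and 0.28; it starts resting on the second, left end up. Very low friction (viscous 0.03 N m s/rad). It is top-heavy and tips away from level; with the lever held still anywhere it falls to a stop in a few seconds, so the lever must be moved continually to keep it up.
- lever (a joint): angle of the hand lever relative to the board, rad, about the same axis; lever angle in the stand = rocker + lever. 0: square to the board (upright when the board is level). A torsion spring of nominal 0.25 N m/rad joins lever and board and pulls them together (weaker than gravity's tipping, so the board is pushed only softly); range -1.1 to 1.1. A free lever rides with the board.
- knob (a point): centre of the black ball knob, 36 mm across, on top of the lever, 130 mm from the spindle axis, on a rod 10 mm thick; about 255 mm above the table. A positive lever angle moves it towards the stand's -y. Pinch it from above, fingers closing along the stand's y. The ball may turn in the fingers as the lever swings.
- spindle (a point): the point of the fixed spindle axis about which the lever turns, 128 mm from the stand's middle towards its -x, 130 mm above the table
- pot_left: small clear pot, 42 mm wide, 38 mm tall, socketed in the board 135 mm left of its middle; part of the board. Origin at its underside. Nominal 0.1 kg each; unequal filling of the two adds a constant torque of up to 0.04 N m either way
- pot_right: the same, 135 mm right of the middle
- bead_jar: glass jar with lid, 70 mm wide, 110 mm tall, origin under its centre; leave alone
- thread_cone: white thread cone, 64 mm wide, 140 mm tall, origin under its centre; leave alone
- stone_dish: white dish, 90 mm wide, 30 mm tall, origin under its centre; leave alone
- glue_gun: white glue gun lying on its side, about 160 x 120 mm, 37 mm tall; leave alone
- board_mid (a point): plywood board 160 x 440 x 12 mm with steel clamp bars and blue stone-set breastplate, fixed on the spindle; not to be touched. This point is its centre on the spindle axis; the orientation is the board's: y along its length, z square to it. Nominal 3.0 kg (varies 15 percent); with pots: inertia 0.088 kg m2 about the spindle, gravity tips it with 0.47 N m per rad of tilt (both grow with the mass)

How it is judged:
On the way:
1. the board is kept level, within 0.1 rad, for 6 s without a break (value of joint rocker between -0.1 and 0.1 rad), for 6 s.
At the end, for the whole second after the job is handed in: after 6 s within 0.1 rad of level, the board rests on one of its stops (tilt over 0.25 rad either way, slower than 0.05 rad/s) and the knob is released ((value of joint rocker above 0.25 rad or value of joint rocker below -0.25 rad) and velocity of joint rocker between -0.05 and 0.05 rad/s and contact force between each of the arm, the fingers and lever below 0.1 N); the robot touches nothing.
It fails at once if the board swings faster than 0.5 rad/s (velocity of joint rocker above 0.5 rad/s or velocity of joint rocker below -0.5 rad/s).
It fails at once if the robot touches the board or its pots (contact force between any of the fingers, the arm and rocker_c0 above 0.5 N or contact force between any of the fingers, the arm and rocker_c1 above 0.5 N or contact force between any of the fingers, the arm and rocker_c2 above 0.5 N or contact force between any of the fingers, the arm and rocker_c3 above 0.5 N or contact force between any of the fingers, the arm and rocker_c4 above 0.5 N or contact force between any of the fingers, the arm and rocker_c5 above 0.5 N or contact force between any of the fingers, the arm and pot_left above 0.5 N or contact force between any of the fingers, the arm and pot_right above 0.5 N).
It fails at once if a bystander is moved more than 30 mm (distance of any of bead_jar, thread_cone, stone_dish, glue_gun from where it was at the start of the episode above 0.03 m).
It also fails if it takes over 58 s, if anything falls off the work surface, if the arm or the gripper's body presses on something with over 40 N, if the wrist force passes 120 N, or if a joint passes its speed limit or range.

## Working session

There is one attempt and no reset: what is moved stays moved. The work goes in short steps, Python scripts to look and compute and a shell command to move; the robot and the scene stay as the last step left them, time stands still between calls to the robot, and variables do not carry over. Pictures are saved under pics/ and viewed, at most 10 in all, crops included, and the job is handed in when it is done.

```bash
mkdir -p pics; ls; python3 - <<'E'
from bench import status,eyes
import cv2,numpy as np
s=status.state();print(s)
for n in("top","side"):
    c=eyes.capture(n);cv2.imwrite(f"pics/{n}0.png",c["img"][...,::-1]);np.savez(f"{n}0.npz",**c)
    print(n,c["fx"],c["fy"],c["cx"],c["cy"],c["eye"],c["attitude"])
E
```

```text
pics
{'t': 0.0, 'qpos': array([ 1.13589883e+00,  8.79412413e-02,  1.37221539e+00, -9.33610760e-06,
        1.68361532e+00, -1.03101997e-01]), 'qvel': array([ 0.00088328, -0.00172028,  0.00037597,  0.0006091 , -0.00052138,
        0.00144327]), 'effort': array([ 3.46199176e-04, -3.40173268e+01, -3.02431154e+01,  7.18262815e-02,
        3.28353408e-02, -1.90000405e-04]), 'eef_pos': array([0.1789357 , 0.51950354, 0.20433143]), 'ee_rot': array([[-9.45458564e-01,  3.25741118e-01, -9.09762421e-04],
       [ 3.25742318e-01,  9.45456514e-01, -1.98034132e-03],
       [ 2.15062210e-04, -2.16867878e-03, -9.99997625e-01]]), 'ft_force': array([-0.64472555,  0.78467593,  0.31453722]), 'ft_torque': array([-0.01072588, -0.00226851, -0.02600866]), 'grip_force': 0.0, 'gripper_width': 0.0940193810788011}
top 412.42780772579545 412.42780772579545 253.36426006815154 197.69542343798932 [0.31651814 0.02758907 1.56931151] [[-0.00267923 -0.98230254  0.18728201]
 [-0.99996175  0.00107247 -0.00868016]
 [ 0.00832569 -0.1872981  -0.98226784]]
side 460.41246576328484 460.41246576328484 248.96458654227112 191.46020430490003 [0.25183265 1.38153128 1.13551648] [[-0.97473149 -0.11905799  0.18900717]
 [-0.22318026  0.55480392 -0.8014881 ]
 [-0.00943836 -0.82341837 -0.56735625]]
```

View pics/top0.png

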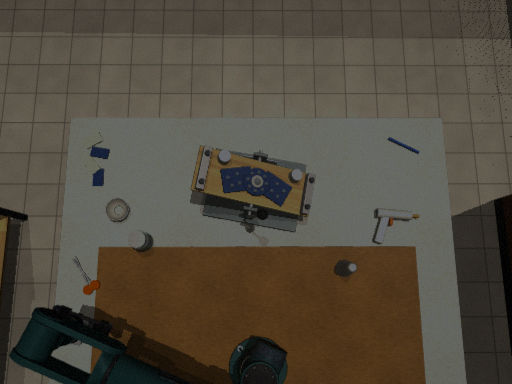

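View pics/side0.png

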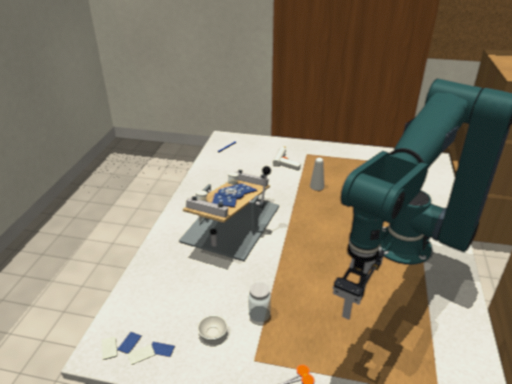

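The top view shows the stand centred near (255,185), with the board's left end at (200,170) and its right end at (308,197). The black knob is near (262,212). Other objects: jar (142,240), cone (346,268), dish (117,210), gun (392,220). The side view shows the knob at about (266,171).

```bash
cat > h.py <<'E'
import numpy as np,cv2
def cloud(c):
    d=np.asarray(c["depth"]);v,u=np.mgrid[:d.shape[0],:d.shape[1]]
    p=np.stack([(u-c["cx"])/c["fx"]*d,(v-c["cy"])/c["fy"]*d,d],-1)
    P=p@np.asarray(c["attitude"]).T+c["eye"]; P[d==0]=np.nan
    return P
E
python3 - <<'E'
from h import *
for n,(u0,u1,v0,v1) in dict(top=(245,280,200,228),side=(255,280,160,185)).items():
    c=np.load(n+"0.npz");P=cloud(c)
    im=c["img"].astype(int);S=np.s_[v0:v1,u0:u1]
    m=(im[S].max(-1)<45)
    v,u=np.nonzero(m&(P[S][...,2]>.225)&(P[S][...,2]<.285));Q=P[S][v,u];print(n,len(Q),Q.mean(0).round(4),Q.min(0).round(3),Q.max(0).round(3),u.mean()+u0,v.mean()+v0)
    # sphere fit r=18mm
    from scipy.optimize import least_squares
    r=least_squares(lambda x:np.linalg.norm(Q-x,axis=1)-.018,Q.mean(0)-[0,0,.01],loss="soft_l1",f_scale=.002);print(r.x.round(4),r.cost)
c=np.load("top0.npz");P=cloud(c);im=c["img"].astype(int)
S=np.s_[140:225,185:325];Q=P[S].reshape(-1,3);I=im[S].reshape(-1,3)
# board wood
w=(I[:,0]-I[:,2]>50)&(Q[:,2]>.06)&(Q[:,2]<.22);W=Q[w]
r=cv2.minAreaRect(W[:,:2].astype(np.float32)*1000);print("board",w.sum(),r)
A=np.c_[W[:,:2],np.ones(len(W))];print("plane",np.linalg.lstsq(A,W[:,2],rcond=None)[0])
b=(Q[:,2]>.006)&(Q[:,2]<.02)&(I.max(1)<200);r=cv2.minAreaRect(Q[b][:,:2].astype(np.float32)*1000);print("base",b.sum(),r,cv2.boxPoints(r))
E
```

```text
top 97 [ 0.513  -0.0115  0.2629] [ 0.497 -0.028  0.252] [0.529 0.004 0.271] 262.0 213.81443298969072
[ 0.5148 -0.0117  0.251 ] 0.00010374743692717629
side 31 [0.5129 0.0019 0.259 ] [ 0.503 -0.006  0.248] [0.521 0.009 0.269] 266.16129032258067 170.61290322580646
[ 0.5215 -0.011   0.2565] 7.317835395014144e-05
board 1623 ((650.6669311523438, 26.40191650390625), (382.7225341796875, 156.11598205566406), 79.36256408691406)
plane [0.05335849 0.28351251 0.09765325]
base 1638 ((676.0552368164062, 11.514892578125), (334.9695129394531, 537.0119018554688), 0.8678586483001709) [[ 504.5228   277.45322]
 [ 512.6566  -259.49704]
 [ 847.58765 -254.42343]
 [ 839.45386  282.52682]]
```

```bash
python3 -m inch '[[0,0,-0.8,0,0,0],[0,0,-0.8,0,0,0],[0,0,-0.8,0,0,0],[0,0,-0.8,0,0,0],[-0.88,-0.7,0,0,0,0],[-0.88,-0.7,0,0,0,0],[-0.88,-0.7,0,0,0,0],[-0.88,-0.7,0,0,0,0],[-0.88,-0.7,0,0,0,0],[-0.88,-0.7,0,0,0,0],[-0.88,-0.7,0,0,0,0],[-0.88,-0.7,0,0,0,0],[-0.88,-0.7,0,0,0,0],[-0.88,-0.7,0,0,0,0],[-0.88,-0.7,0,0,0,0],[-0.88,-0.7,0,0,0,0],[0,0,0,0,0,-0.85],[0,0,0,0,0,-0.85],[0,0,0,0,0,0]]' 1
python3 - <<'E'
from h import *
from bench import eyes,status
s=status.state();print(s["t"],s["eef_pos"].round(4),s["ee_rot"].round(3).tolist(),s["ft_force"].round(2))
T=[]
for n in("top","wrist","side"):
    c=eyes.capture(n);np.savez(n+"1.npz",**c);T.append(c["img"][...,::-1])
cv2.imwrite("pics/m1.png",cv2.resize(np.vstack([np.hstack(T[:2]),np.hstack([T[2],T[2]*0])]),(800,600)))
E
```

```text
t: 2.48
eef_pos: [0.469, 0.0646, 0.3329]
ee_rot: [[-0.983, 0.184, -0.001], [0.184, 0.983, 0.0], [0.001, -0.0, -1.0]]
ft_force: [0.8, -0.3, 0.2]
gripper_width: 0.094
grip_force: 0.0
2.475 [0.469  0.0646 0.3329] [[-0.983, 0.184, -0.001], [0.184, 0.983, 0.0], [0.001, -0.0, -1.0]] [ 0.84 -0.25  0.16]
```

View pics/m1.png

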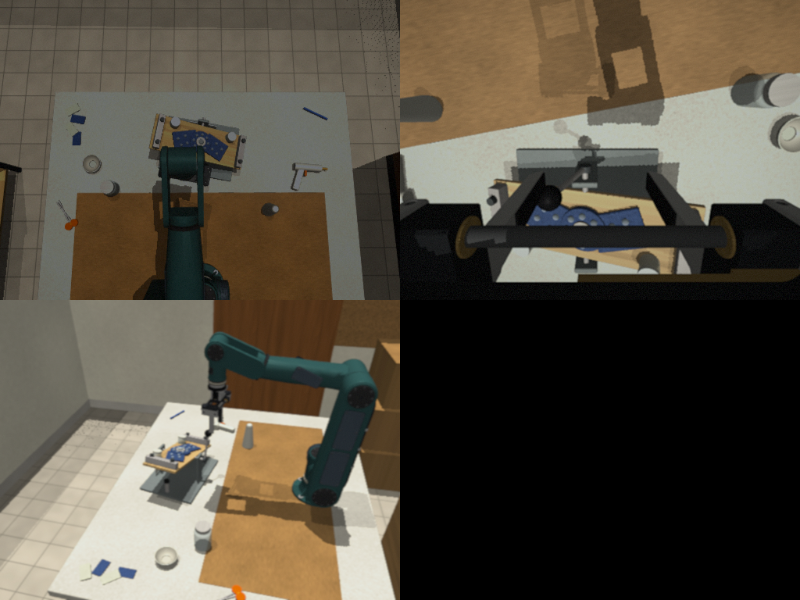

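The montage shows the arm over the robot side of the stand and the board still in view from the side camera. The wrist view shows the knob at wrist pixel (191,252).

```bash
cat >> h.py <<'E'
from scipy.optimize import least_squares
psi=-0.186; X=np.array([np.cos(psi),np.sin(psi),0]); Y=np.array([-np.sin(psi),np.cos(psi),0])
SP=np.array([.5232,.0242,.130])   # spindle point
def local(P): # stand coords about the board middle
    q=P-(SP+.128*X); return np.stack([q@X,q@Y,q[...,2]],-1)
E
python3 - <<'E'
from h import *
c=np.load("wrist1.npz");P=cloud(c);im=c["img"].astype(int)
S=np.s_[235:270,175:208];m=(im[S].max(-1)<50)&(abs(P[S][...,2]-.26)<.025)
Q=P[S][m];r=least_squares(lambda x:np.linalg.norm(Q-x,axis=1)-.018,Q.mean(0),loss="soft_l1",f_scale=.001);print("wrist knob",len(Q),Q.mean(0).round(4),r.x.round(4),Q.min(0).round(3),Q.max(0).round(3))
# board profile from each camera
for n in("top","side","wrist"):
  for k in("0","1"):
    try:c=np.load(n+k+".npz")
    except Exception: continue
    L=local(cloud(c)).reshape(-1,3);I=c["img"].astype(int).reshape(-1,3)
    w=(I[:,0]-I[:,2]>40)&(abs(L[:,0])<.075)&(abs(L[:,1])<.2)&(abs(L[:,2])<.07)
    q=L[w];f=np.polyfit(q[:,1],q[:,2],1);e=q[:,2]-np.polyval(f,q[:,1])
    print(n,k,w.sum(),"tilt",np.arctan(f[0]).round(4),"z0",f[1].round(4),"rms",e.std().round(4),q[:,1].min().round(3),q[:,1].max().round(3))
E
```

```text
wrist knob 705 [ 0.5124 -0.0045  0.2632] [ 0.5169 -0.0099  0.2515] [ 0.499 -0.024  0.244] [0.529 0.008 0.271]
top 0 1912 tilt 0.2812 z0 0.0025 rms 0.003 -0.168 0.176
top 1 1592 tilt 0.2818 z0 0.0026 rms 0.0031 -0.167 0.176
side 0 406 tilt 0.2796 z0 0.0042 rms 0.002 -0.189 0.181
side 1 402 tilt 0.2797 z0 0.0043 rms 0.0019 -0.173 0.177
wrist 1 4206 tilt 0.2797 z0 0.0026 rms 0.0007 -0.199 0.178
```

```bash
python3 -m inch '[[-0.77,-0.82,0,0,0,0],[-0.77,-0.82,0,0,0,0],[0,0,0,0,0,0],[0,0,0.6,0,0,0],[0,0,0.6,0,0,0],[0,0,0.6,0,0,0],[0,0,0.6,0,0,0],[0,0,0,0,0,0]]' 1
cat > m.py <<'E'
from h import *
import sys,json
from bench import eyes,status
def tilt(n,tag=None):
    c=eyes.capture(n)
    if tag: cv2.imwrite(f"pics/{n}{tag}.png",c["img"][...,::-1])
    L=local(cloud(c)).reshape(-1,3);I=c["img"].astype(int).reshape(-1,3)
    w=(I[:,0]-I[:,2]>40)&(abs(L[:,0])<.075)&(abs(L[:,1])<.2)&(abs(L[:,2])<.07)
    q=L[w]
    if len(q)<60: return np.nan,len(q)
    f=np.polyfit(q[:,1],q[:,2],1);e=abs(q[:,2]-np.polyval(f,q[:,1]));q=q[e<.006]
    return np.arctan(np.polyfit(q[:,1],q[:,2],1)[0]),len(q)
def phi():
    s=status.state();g=s["eef_pos"]+.019*s["ee_rot"][:,2]*-1-SP
    return s,np.arctan2(-(g@Y),g[2]),np.hypot(g@Y,g[2]),g@X
E
python3 - <<'E'
from m import *
s,p,r,x=phi();print(s["t"],s["eef_pos"].round(4),"phi",p.round(4),"r",r.round(4),"x",x.round(4))
print([tilt(n,"2") for n in("wrist","side","top")])
E
```

```text
t: 3.62
eef_pos: [0.5161, -0.0098, 0.2356]
ee_rot: [[-0.983, 0.182, -0.004], [0.182, 0.983, 0.001], [0.004, 0.0, -1.0]]
ft_force: [-0.2, 0.1, 0.1]
gripper_width: 0.094
grip_force: 0.0
3.625 [ 0.5161 -0.0098  0.2356] phi 0.2721 r 0.1293 x -0.0006
[(np.float64(0.2793959496573059), 5041), (np.float64(0.2791204365337901), 406), (np.float64(0.28132776357165623), 1319)]
```

View pics/wrist2.png

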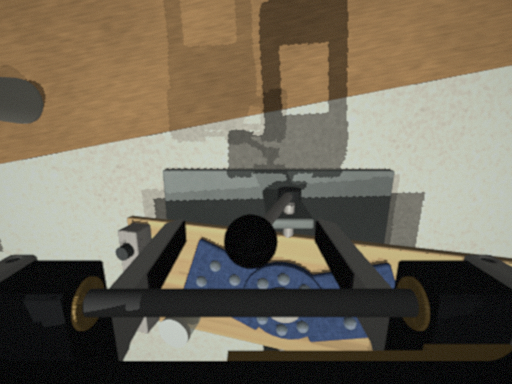

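```bash
python3 -m inch '[[0,0,0,0,0,0],[0,0,0,0,0,0],[0,0,0,0,0,0],[0,0,0,0,0,0],[0,0,0,0,0,0],[0,0,0,0,0,0]]' 0
cat > ctl.py <<'E'
# usage: ctl.py nrows target ; logs (t,phi,theta); KF on [theta,omega,bias]; plans next call of nrows equal rows
from m import *
import os
from scipy.linalg import expm
from scipy.optimize import lsq_linear
I,K,G,C=.088,.25,.47,.03
def step(dt,qw=.02,qb=.01):
    A=np.zeros((5,5));A[0,1]=1;A[1]=[(G-K)/I,-C/I,1/I,K/I,0];A[3,4]=1 # th,om,b,phi,phidot
    return expm(A*dt)
N=int(sys.argv[1]);tgt=float(sys.argv[2]);cam=sys.argv[3] if len(sys.argv)>3 else "wrist"
s,p,r,x=phi();th,n=tilt(cam);t=s["t"]
D=json.load(open("log.json")) if os.path.exists("log.json") else []
D.append([t,p,th]);json.dump(D,open("log.json","w"))
# estimate
free=[i for i in range(len(D)) if abs(D[i][2])<.272]
m=np.array([th,0,0.]);P=np.diag([1e-5,1e-4,.02**2])
if free:
    i0=max(free[0]-1,0);m=np.array([D[i0][2],0,0.])
    for a,b in zip(D[i0:],D[i0+1:]):
        dt=b[0]-a[0];nc=max(dt-.05,.01)
        M1=step(min(.05,dt));M2=step(nc)  # arm held for the picture, then ramps
        v=np.r_[m,a[1],0];v=M1@v;v[4]=(b[1]-a[1])/nc;v=M2@v;m=v[:3]
        F=(M2@M1)[:3,:3];P=F@P@F.T+np.diag([1e-6,(.03*dt)**2,(.01)**2*dt])
        S=P[0,0]+.002**2;kk=P[:,0]/S;inn=b[2]-m[0];m=m+kk*inn;P=P-np.outer(kk,P[0])
    print("innov %.4f"%inn)
print("t %.2f phi %.3f th %.4f n %d r %.4f x %.4f | om %.3f b %.4f | F %s grip %.1f w %.4f"%(t,p,th,n,r,x,m[1],m[2],s["ft_force"].round(1),s["grip_force"],s["gripper_width"]))
# plan H calls of slope u
H=8;T=N/8;M1=step(.05);Mr=step(T/N)
def sim(u):
    v=np.r_[m,p,0];o=[]
    for k in u:
        v[4]=0;v=M1@v;v[4]=k
        for _ in range(N): v=Mr@v;o.append(v.copy())
    return np.array(o)
z=np.zeros(H);b0=sim(z);B=np.array([sim(e)-b0 for e in np.eye(H)]).transpose(1,2,0)
tt=(np.arange(N*H)+1)/8
ref=tgt+(th-tgt)*np.exp(-tt/1.0)
W=lambda o,w:(o*w)
Am=np.vstack([B[:,0]*10,B[:,1]*2,np.eye(H)*.3,B[-1:,1]*20]);bm=np.r_[(ref-b0[:,0])*10,-b0[:,1]*2,z,-b0[-1:,1]*20]
u=lsq_linear(Am,bm,bounds=(-1.2,1.2)).x;o=sim(u)
p1=p+u[0]*T
dy=-.13*np.sin(p1)-(-r*np.sin(p));dz=-(.13*np.cos(p1)-r*np.cos(p))
print("next phi %.3f: rows y %.3f z %.3f x%d | pred th %s om %s"%(p1,dy/.04/N,dz/.04/N,N,o[N-1::N,0].round(3)[:5],o[N-1::N,1].round(3)[:5]))
E
python3 ctl.py 4 0.2
```

```text
t: 4.53
eef_pos: [0.5177, -0.011, 0.2374]
ee_rot: [[-0.983, 0.182, -0.0], [0.182, 0.983, 0.0], [0.0, 0.0, -1.0]]
ft_force: [-0.7, 0.2, 0.1]
gripper_width: 0.0373
grip_force: 0.2
t 4.53 phi 0.275 th 0.2795 n 7562 r 0.1313 x 0.0011 | om 0.000 b 0.0000 | F [-0.7  0.2  0.1] grip 0.2 w 0.0373
next phi -0.325: rows y 0.482 z 0.020 x4 | pred th [0.433 0.622 0.565 0.325 0.168] om [ 0.415  0.157 -0.326 -0.432 -0.078]
```

```bash
python3 -m inch '[[0,0,0,0,0,0],[0,0,0,0,0,0],[0,0.17,-0.03,0,0,0],[0,0.17,-0.03,0,0,0],[0,0.17,-0.02,0,0,0],[0,0.17,-0.01,0,0,0],[0,0.17,-0.01,0,0,0],[0,0.17,0,0,0,0]]' 0
python3 ctl.py 4 0.2; python3 -c "
from m import *
print(tilt('side'),tilt('top'))"
```

```text
t: 5.58
eef_pos: [0.5257, 0.0261, 0.2446]
ee_rot: [[-0.983, 0.185, 0.004], [0.185, 0.983, -0.007], [-0.005, -0.006, -1.0]]
ft_force: [-1.2, -7.6, 9.1]
gripper_width: 0.0347
grip_force: 30.0
t 5.58 phi -0.019 th 0.2796 n 5787 r 0.1336 x 0.0020 | om 0.000 b 0.0000 | F [-1.2 -7.6  9.1] grip 30.0 w 0.0347
next phi -0.586: rows y 0.434 z 0.158 x4 | pred th [0.311 0.227 0.22  0.211 0.207] om [-0.035 -0.12   0.013 -0.019 -0.004]
(np.float64(0.2781394726893436), 390) (np.float64(0.28032062905598465), 1476)
```

```bash
python3 -m inch '[[0,0.18,0.04,0,0,0],[0,0.18,0.04,0,0,0],[0,0.18,0.05,0,0,0],[0,0.18,0.05,0,0,0]]' 0
python3 ctl.py 4 0.2
```

```text
t: 6.22
eef_pos: [0.5313, 0.056, 0.2382]
ee_rot: [[-0.983, 0.184, 0.006], [0.184, 0.983, -0.004], [-0.007, -0.003, -1.0]]
ft_force: [-1.2, -3.1, 10.7]
gripper_width: 0.0348
grip_force: 30.0
t 6.22 phi -0.252 th 0.2772 n 4757 r 0.1314 x 0.0020 | om 0.000 b 0.0000 | F [-1.2 -3.1 10.7] grip 30.0 w 0.0348
next phi -0.305: rows y 0.039 z 0.020 x4 | pred th [0.267 0.229 0.218 0.211 0.207] om [-0.051 -0.053 -0.008 -0.013 -0.005]
```

```bash
python3 -m inch '[[0,0.03,0.02,0,0,0],[0,0.03,0.02,0,0,0],[0,0.03,0.02,0,0,0]]' 0
python3 ctl.py 3 0.2
```

```text
t: 6.65
eef_pos: [0.5321, 0.0598, 0.2368]
ee_rot: [[-0.983, 0.183, 0.007], [0.183, 0.983, -0.003], [-0.008, -0.002, -1.0]]
ft_force: [-0.9, -1.4, 12.4]
gripper_width: 0.0346
grip_force: 30.0
innov -0.0382
t 6.65 phi -0.283 th 0.2348 n 5143 r 0.1310 x 0.0020 | om -0.198 b -0.0344 | F [-0.9 -1.4 12.4] grip 30.0 w 0.0346
next phi 0.167: rows y -0.485 z -0.020 x3 | pred th [0.126 0.077 0.151 0.217 0.209] om [-0.236  0.042  0.218  0.063 -0.041]
```

```bash
sed -i 's/^ref=.*/ref=tgt+(th-tgt)*np.exp(-tt\/1.5)/' ctl.py; python3 -m inch '[[0,-0.45,-0.06,0,0,0],[0,-0.45,-0.05,0,0,0]]' 0
python3 ctl.py 2 0.0
```

```text
t: 6.95
eef_pos: [0.5258, 0.0288, 0.239]
ee_rot: [[-0.984, 0.179, 0.006], [0.179, 0.984, 0.007], [-0.005, 0.008, -1.0]]
ft_force: [1.0, 5.0, 3.8]
gripper_width: 0.0352
grip_force: 30.0
innov 0.0138
t 6.95 phi -0.038 th 0.1706 n 5790 r 0.1280 x 0.0016 | om -0.239 b -0.0262 | F [1.  5.  3.8] grip 30.0 w 0.0352
next phi 0.262: rows y -0.482 z 0.030 x2 | pred th [0.109 0.096 0.098 0.09  0.076] om [-0.131  0.004 -0.004 -0.039 -0.046]
```

```bash
sed -i 's/^ref=.*/ref=tgt+(th-tgt)*np.exp(-tt\/0.8)/;s/-b0\[:,1\]\*2/(-(ref-tgt)\/.8-b0[:,1])*2/' ctl.py; python3 -m inch '[[0,-0.17,0,0,0,0],[0,-0.17,0,0,0,0]]' 0
python3 ctl.py 2 0.0
```

```text
t: 7.25
eef_pos: [0.5232, 0.0153, 0.2389]
ee_rot: [[-0.984, 0.18, 0.005], [0.18, 0.984, 0.006], [-0.004, 0.007, -1.0]]
ft_force: [0.6, 5.2, 5.8]
gripper_width: 0.0348
grip_force: 30.0
innov 0.0218
t 7.25 phi 0.070 th 0.1251 n 6509 r 0.1282 x 0.0015 | om -0.113 b -0.0124 | F [0.6 5.2 5.8] grip 30.0 w 0.0348
next phi -0.107: rows y 0.284 z -0.017 x2 | pred th [0.102 0.076 0.052 0.036 0.026] om [-0.068 -0.09  -0.068 -0.041 -0.027]
```

```bash
python3 -m inch '[[0,0.3,-0.01,0,0,0],[0,0.3,0,0,0,0]]' 0
python3 ctl.py 3 0.0
```

```text
t: 7.55
eef_pos: [0.5265, 0.033, 0.2389]
ee_rot: [[-0.983, 0.185, 0.002], [0.185, 0.983, -0.007], [-0.003, -0.007, -1.0]]
ft_force: [-1.2, -6.7, 2.9]
gripper_width: 0.0346
grip_force: 30.0
innov 0.0141
t 7.55 phi -0.073 th 0.1167 n 5761 r 0.1283 x 0.0015 | om -0.002 b -0.0037 | F [-1.2 -6.7  2.9] grip 30.0 w 0.0346
next phi -0.251: rows y 0.191 z 0.017 x3 | pred th [0.107 0.052 0.027 0.018 0.011] om [-0.078 -0.115 -0.027 -0.018 -0.013]
```

```bash
python3 -m inch '[[0,0.17,0.01,0,0,0],[0,0.17,0.02,0,0,0],[0,0.17,0.03,0,0,0]]' 0
python3 ctl.py 3 0.0
```

```text
t: 7.98
eef_pos: [0.5307, 0.0534, 0.2361]
ee_rot: [[-0.983, 0.185, 0.003], [0.185, 0.983, -0.006], [-0.004, -0.006, -1.0]]
ft_force: [0.4, -3.9, 3.4]
gripper_width: 0.035
grip_force: 30.0
innov -0.0086
t 7.97 phi -0.237 th 0.0995 n 5836 r 0.1287 x 0.0019 | om -0.099 b -0.0075 | F [ 0.4 -3.9  3.4] grip 30.0 w 0.0350
next phi 0.197: rows y -0.463 z -0.020 x3 | pred th [0.04  0.034 0.026 0.015 0.01 ] om [-0.096  0.006 -0.029 -0.019 -0.01 ]
```

```bash
python3 -m inch '[[0,-0.42,-0.06,0,0,0],[0,-0.42,-0.02,0,0,0],[0,-0.42,0.02,0,0,0]]' 0
python3 ctl.py 3 0.0
```

```text
t: 8.4
eef_pos: [0.5218, 0.0092, 0.2382]
ee_rot: [[-0.984, 0.179, 0.004], [0.179, 0.984, 0.008], [-0.003, 0.008, -1.0]]
ft_force: [1.3, 4.9, 3.9]
gripper_width: 0.0345
grip_force: 30.0
innov -0.0129
t 8.40 phi 0.118 th 0.0222 n 6390 r 0.1281 x 0.0014 | om -0.180 b -0.0130 | F [1.3 4.9 3.9] grip 30.0 w 0.0345
next phi 0.272: rows y -0.164 z 0.016 x3 | pred th [-0.022  0.003  0.007  0.003  0.002] om [-0.01   0.058 -0.012 -0.006 -0.001]
```

```bash
python3 -m inch '[[0,-0.2,0.02,0,0,0],[0,-0.15,0.02,0,0,0],[0,-0.1,0.02,0,0,0]]' 0
python3 ctl.py 3 0.0
```

```text
t: 8.82
eef_pos: [0.5183, -0.0088, 0.2354]
ee_rot: [[-0.984, 0.18, 0.003], [0.18, 0.984, 0.007], [-0.002, 0.007, -1.0]]
ft_force: [1.2, 6.4, 4.2]
gripper_width: 0.0348
grip_force: 30.0
innov 0.0316
t 8.82 phi 0.263 th 0.0087 n 7193 r 0.1288 x 0.0013 | om 0.092 b 0.0007 | F [1.2 6.4 4.2] grip 30.0 w 0.0348
next phi -0.187: rows y 0.481 z -0.027 x3 | pred th [ 0.087  0.126  0.053 -0.006 -0.002] om [ 0.193 -0.051 -0.203 -0.056  0.028]
```

```bash
cat > fit.py <<'E'
import json,numpy as np
from scipy.optimize import least_squares
from scipy.integrate import solve_ivp
from scipy.interpolate import PchipInterpolator
D=np.array(json.load(open("log.json")));D=D[2:];i0=1
tk=[];pk=[]
for a in D: tk+=[a[0],a[0]+.05];pk+=[a[1],a[1]]
for sh in(0,.04):
    f=lambda t:np.interp(t-sh,tk,pk)
    def res(x):
        th0,w0,k,g,b=x
        S=solve_ivp(lambda t,y:[y[1],g*y[0]+k*(f(t)-y[0])+b-.34*y[1]],(D[i0,0],D[-1,0]),[th0,w0],t_eval=D[i0:,0],max_step=.02)
        return np.r_[(S.y[0]-D[i0:,2])/.002,(k-2.84)/.8,(g-5.34)/.3,b/.25]
    r=least_squares(res,[D[i0,2],-.1,2.84,5.34,0]);print(sh,r.x.round(3),"cost",r.cost.round(1),(r.fun[:-3]*2).round(1))
E
python3 fit.py
```

```text
0 [ 2.340e-01 -1.640e-01  3.465e+00  5.543e+00 -4.000e-03] cost 1.3 [-1.   1.8  0.6 -1.1 -0.8  0.4  0. ]
0.04 [ 0.232 -0.121  3.742  5.439  0.063] cost 9.0 [-2.4  5.6 -0.3 -4.9  0.7  2.1 -0.8]
```

```bash
sed -i 's/^I,K,G,C=.*/I,K,G,C=.088,.305,.488,.03/;s/P=np.diag(\[1e-5,1e-4,.02\*\*2\])/P=np.diag([1e-5,1e-2,.008**2])/;s/(.01)\*\*2\*dt/(.003)**2*dt/;s/(.03\*dt)/(.04*dt)/' ctl.py
sed -i 's/^s,p,r,x=phi();th,n=tilt(cam);t=s\["t"\]/D=json.load(open("log.json"));s,p,r,x=phi()\nif cam=="no": t,p,th=D[-1];n=0\nelse: th,n=tilt(cam);t=s["t"]/;s/^D=json.load(open("log.json")) if.*//;s/^D.append/if cam!="no": D.append/' ctl.py
for n in 2 3; do python3 ctl.py $n 0 no; done
```

```text
innov 0.0014
t 8.82 phi 0.263 th 0.0087 n 0 r 0.1289 x 0.0012 | om 0.121 b -0.0002 | F [0.6 4.  4.8] grip 30.0 w 0.0348
next phi -0.037: rows y 0.479 z -0.068 x2 | pred th [0.074 0.143 0.145 0.08  0.013] om [ 0.265  0.141 -0.121 -0.258 -0.15 ]
innov 0.0014
t 8.82 phi 0.263 th 0.0087 n 0 r 0.1289 x 0.0012 | om 0.121 b -0.0002 | F [0.6 4.  4.8] grip 30.0 w 0.0348
next phi -0.187: rows y 0.481 z -0.027 x3 | pred th [ 0.106  0.147  0.057 -0.009 -0.001] om [ 0.228 -0.076 -0.24  -0.054  0.033]
```

```bash
sed -i 's/(-1.2,1.2)/(-2.2,2.2)/' ctl.py; python3 ctl.py 2 0 no|tail -1; python3 -m inch '[[0,0.78,-0.11,0,0,0],[0,0.78,0,0,0,0]]' 0
python3 ctl.py 2 0.0
```

```text
next phi -0.287: rows y 0.879 z -0.002 x2 | pred th [0.066 0.075 0.032 0.004 0.   ] om [ 0.158 -0.081 -0.146 -0.045  0.002]
t: 9.12
eef_pos: [0.5298, 0.0465, 0.2406]
ee_rot: [[-0.982, 0.187, 0.003], [0.186, 0.982, -0.008], [-0.005, -0.007, -1.0]]
ft_force: [1.9, -5.2, 6.4]
gripper_width: 0.0348
grip_force: 30.0
innov -0.0043
t 9.12 phi -0.178 th 0.0651 n 5915 r 0.1317 x 0.0023 | om 0.192 b -0.0011 | F [ 1.9 -5.2  6.4] grip 30.0 w 0.0348
next phi -0.324: rows y 0.226 z 0.079 x2 | pred th [0.095 0.061 0.028 0.017 0.013] om [-0.017 -0.144 -0.07  -0.018 -0.01 ]
```

```bash
python3 -m inch '[[0,0.3,0.07,0,0,0],[0,0.18,0.06,0,0,0]]' 0
python3 ctl.py 2 0.0; python3 ctl.py 3 0 no | tail -1
```

```text
t: 9.43
eef_pos: [0.5337, 0.0668, 0.2357]
ee_rot: [[-0.983, 0.184, 0.005], [0.184, 0.983, -0.005], [-0.005, -0.004, -1.0]]
ft_force: [1.4, -4.1, 10.0]
gripper_width: 0.0344
grip_force: 30.0
innov -0.0113
t 9.43 phi -0.339 th 0.0830 n 6449 r 0.1322 x 0.0023 | om -0.057 b -0.0040 | F [ 1.4 -4.1 10. ] grip 30.0 w 0.0344
next phi 0.197: rows y -0.867 z -0.035 x2 | pred th [0.04  0.026 0.028 0.025 0.018] om [-0.135  0.003  0.001 -0.021 -0.021]
next phi 0.279: rows y -0.663 z -0.004 x3 | pred th [0.017 0.027 0.022 0.013 0.008] om [-0.104  0.045 -0.032 -0.015 -0.008]
```

```bash
python3 -m inch '[[0,-0.77,-0.11,0,0,0],[0,-0.77,0,0,0,0]]' 0
python3 ctl.py 2 0.0; python3 ctl.py 3 0 no | tail -1
```

```text
t: 9.72
eef_pos: [0.5219, 0.0106, 0.2391]
ee_rot: [[-0.984, 0.179, 0.003], [0.179, 0.984, 0.006], [-0.002, 0.007, -1.0]]
ft_force: [3.4, 5.1, 0.9]
gripper_width: 0.0349
grip_force: 30.0
innov -0.0035
t 9.72 phi 0.107 th 0.0335 n 6356 r 0.1288 x 0.0012 | om -0.184 b -0.0049 | F [3.4 5.1 0.9] grip 30.0 w 0.0349
next phi 0.173: rows y -0.107 z 0.000 x2 | pred th [-0.001  0.004  0.012  0.011  0.007] om [-0.041  0.04   0.009 -0.011 -0.01 ]
next phi 0.140: rows y -0.036 z -0.001 x3 | pred th [-0.007  0.01   0.009  0.005  0.003] om [-0.008  0.036 -0.017 -0.005 -0.003]
```

```bash
python3 -m inch '[[0,-0.08,0.01,0,0,0],[0,-0.05,0.01,0,0,0]]' 0
python3 ctl.py 2 0.0; python3 ctl.py 3 0 no | tail -1; python3 fit.py
```

```text
t: 10.02
eef_pos: [0.5204, 0.003, 0.2386]
ee_rot: [[-0.983, 0.183, 0.002], [0.183, 0.983, 0.0], [-0.002, 0.001, -1.0]]
ft_force: [-0.7, 1.2, 8.0]
gripper_width: 0.0347
grip_force: 30.0
innov 0.0089
t 10.03 phi 0.166 th 0.0077 n 6709 r 0.1293 x 0.0012 | om -0.018 b -0.0027 | F [-0.7  1.2  8. ] grip 30.0 w 0.0347
next phi -0.105: rows y 0.437 z -0.022 x2 | pred th [0.017 0.014 0.005 0.002 0.001] om [ 0.032 -0.031 -0.022 -0.004 -0.   ]
next phi -0.145: rows y 0.335 z -0.009 x3 | pred th [0.024 0.006 0.001 0.001 0.001] om [ 0.019 -0.047  0.003 -0.001 -0.001]
0 [ 0.234 -0.176  3.478  6.027 -0.058] cost 10.9 [-0.6  0.6  0.2 -0.3  1.9  3.8 -1.5 -5.5 -1.7  3.1  0.1]
0.04 [ 0.234 -0.16   3.393  6.098 -0.07 ] cost 55.3 [ -1.3   2.8  -0.4  -3.9   3.6  11.1  -3.3 -13.   -2.3   8.1  -1.3]
```

```bash
sed -i 's/K,G,C=.088,.305,.488/K,G,C=.088,.305,.51/' ctl.py; python3 -m inch '[[0,0.45,-0.02,0,0,0],[0,0.45,0,0,0,0]]' 0
python3 ctl.py 2 0.0; python3 ctl.py 3 0 no | tail -1
```

```text
t: 10.32
eef_pos: [0.527, 0.0352, 0.2397]
ee_rot: [[-0.983, 0.186, 0.002], [0.186, 0.983, -0.008], [-0.003, -0.007, -1.0]]
ft_force: [-0.9, -7.4, 7.7]
gripper_width: 0.0349
grip_force: 30.0
innov 0.0045
t 10.32 phi -0.090 th 0.0208 n 5840 r 0.1292 x 0.0016 | om 0.046 b -0.0028 | F [-0.9 -7.4  7.7] grip 30.0 w 0.0349
next phi -0.037: rows y -0.086 z -0.015 x2 | pred th [0.023 0.014 0.008 0.006 0.004] om [-0.019 -0.028 -0.013 -0.005 -0.004]
next phi -0.011: rows y -0.085 z -0.011 x3 | pred th [0.02  0.009 0.005 0.003 0.002] om [-0.027 -0.018 -0.004 -0.004 -0.002]
```

```bash
python3 -m inch '[[0,-0.07,-0.01,0,0,0],[0,-0.07,0,0,0,0],[0,-0.07,0,0,0,0]]' 0
python3 ctl.py 3 0.0; python3 ctl.py 4 0 no | tail -1
```

```text
t: 10.75
eef_pos: [0.5266, 0.0327, 0.2399]
ee_rot: [[-0.984, 0.18, 0.005], [0.18, 0.984, 0.006], [-0.004, 0.006, -1.0]]
ft_force: [2.1, 6.1, 7.6]
gripper_width: 0.0349
grip_force: 30.0
innov -0.0078
t 10.75 phi -0.069 th 0.0072 n 5853 r 0.1292 x 0.0017 | om -0.084 b -0.0044 | F [2.1 6.1 7.6] grip 30.0 w 0.0349
next phi 0.224: rows y -0.314 z 0.018 x3 | pred th [-0.029 -0.002  0.003  0.001  0.001] om [-0.017  0.064 -0.011 -0.001 -0.   ]
next phi 0.220: rows y -0.233 z 0.013 x4 | pred th [-0.039  0.006 -0.     0.001  0.   ] om [-0.001  0.061 -0.024  0.007 -0.003]
```

```bash
python3 -m inch '[[0,-0.4,0,0,0,0],[0,-0.3,0.01,0,0,0],[0,-0.16,0.02,0,0,0]]' 0
python3 ctl.py 3 0.0; python3 ctl.py 2 0 no | tail -1
```

```text
t: 11.18
eef_pos: [0.5193, -0.0022, 0.2376]
ee_rot: [[-0.983, 0.182, 0.001], [0.182, 0.983, 0.004], [-0.001, 0.004, -1.0]]
ft_force: [0.7, 6.7, 4.8]
gripper_width: 0.0348
grip_force: 30.0
innov 0.0074
t 11.18 phi 0.208 th -0.0227 n 6690 r 0.1294 x 0.0010 | om -0.008 b -0.0032 | F [0.7 6.7 4.8] grip 30.0 w 0.0348
next phi -0.131: rows y 0.364 z -0.019 x3 | pred th [ 0.003 -0.006 -0.006 -0.003 -0.002] om [ 0.043 -0.03   0.011  0.004  0.002]
next phi -0.082: rows y 0.467 z -0.036 x2 | pred th [-0.008 -0.003 -0.007 -0.007 -0.005] om [ 0.055 -0.009 -0.008  0.004  0.006]
```

```bash
python3 -m inch '[[0,0.42,-0.03,0,0,0],[0,0.32,-0.02,0,0,0],[0,0.2,0,0,0,0]]' 0
python3 ctl.py 3 0.0; python3 ctl.py 2 0 no | tail -1
```

```text
t: 11.6
eef_pos: [0.5257, 0.0293, 0.2399]
ee_rot: [[-0.983, 0.186, -0.0], [0.186, 0.983, -0.01], [-0.002, -0.01, -1.0]]
ft_force: [-1.2, -6.6, 7.2]
gripper_width: 0.0351
grip_force: 30.0
innov 0.0047
t 11.60 phi -0.044 th 0.0147 n 5857 r 0.1290 x 0.0015 | om 0.111 b -0.0024 | F [-1.2 -6.6  7.2] grip 30.0 w 0.0351
next phi -0.158: rows y 0.124 z 0.004 x3 | pred th [0.04  0.009 0.003 0.003 0.001] om [-0.016 -0.063  0.004 -0.003 -0.002]
next phi -0.174: rows y 0.211 z 0.012 x2 | pred th [0.036 0.023 0.008 0.003 0.003] om [ 0.013 -0.067 -0.031 -0.004 -0.001]
```

```bash
python3 -m inch '[[0,0.2,0.01,0,0,0],[0,0.13,0.02,0,0,0],[0,0.02,0,0,0,0]]' 0
python3 ctl.py 3 0.0; python3 ctl.py 2 0 no | tail -1
```

```text
t: 12.02
eef_pos: [0.5286, 0.0441, 0.2379]
ee_rot: [[-0.983, 0.185, 0.0], [0.185, 0.983, -0.007], [-0.001, -0.007, -1.0]]
ft_force: [1.1, -5.4, 4.1]
gripper_width: 0.0348
grip_force: 30.0
innov -0.0149
t 12.03 phi -0.162 th 0.0243 n 5836 r 0.1286 x 0.0016 | om -0.058 b -0.0050 | F [ 1.1 -5.4  4.1] grip 30.0 w 0.0348
next phi 0.241: rows y -0.431 z 0.006 x3 | pred th [-0.018  0.004  0.007  0.003  0.002] om [-0.041  0.059 -0.015 -0.004 -0.002]
next phi 0.200: rows y -0.581 z -0.006 x2 | pred th [-0.004 -0.004  0.006  0.008  0.005] om [-0.07   0.038  0.021 -0.005 -0.008]
```

```bash
python3 -m inch '[[0,-0.55,-0.02,0,0,0],[0,-0.35,0,0,0,0],[0,-0.12,0.01,0,0,0]]' 0
python3 ctl.py 3 0.0; python3 ctl.py 2 0 no | tail -1
```

```text
t: 12.45
eef_pos: [0.5216, 0.0092, 0.2392]
ee_rot: [[-0.983, 0.181, 0.003], [0.181, 0.983, 0.006], [-0.001, 0.007, -1.0]]
ft_force: [2.4, 6.3, 6.2]
gripper_width: 0.0348
grip_force: 30.0
innov 0.0076
t 12.45 phi 0.118 th -0.0198 n 6163 r 0.1290 x 0.0012 | om -0.100 b -0.0037 | F [2.4 6.3 6.2] grip 30.0 w 0.0348
next phi 0.116: rows y 0.001 z -0.008 x3 | pred th [-0.034 -0.01  -0.004 -0.003 -0.002] om [ 0.028  0.047 -0.001  0.004  0.002]
next phi 0.146: rows y -0.046 z -0.004 x2 | pred th [-0.035 -0.021 -0.009 -0.005 -0.004] om [0.006 0.057 0.025 0.005 0.003]
```

```bash
python3 -m inch '[[0,-0.08,0,0,0,0],[0,0,0,0,0,0],[0,0,0,0,0,0]]' 0
python3 ctl.py 3 0.0; python3 ctl.py 2 0 no | tail -1
```

```text
t: 12.88
eef_pos: [0.521, 0.0058, 0.2391]
ee_rot: [[-0.983, 0.181, 0.002], [0.181, 0.983, 0.004], [-0.001, 0.005, -1.0]]
ft_force: [1.2, 4.2, 6.2]
gripper_width: 0.0347
grip_force: 30.0
innov 0.0161
t 12.88 phi 0.144 th -0.0159 n 6336 r 0.1294 x 0.0012 | om 0.088 b -0.0008 | F [1.2 4.2 6.2] grip 30.0 w 0.0347
next phi -0.253: rows y 0.426 z 0.018 x3 | pred th [ 0.029 -0.    -0.005 -0.002 -0.002] om [ 0.031 -0.074  0.015  0.003  0.001]
next phi -0.222: rows y 0.589 z 0.016 x2 | pred th [ 0.017  0.011 -0.003 -0.006 -0.004] om [ 0.066 -0.057 -0.029  0.003  0.007]
```

```bash
python3 -m inch '[[0,0.5,-0.02,0,0,0],[0,0.3,0,0,0,0],[0,0.1,0.01,0,0,0]]' 0
python3 ctl.py 3 0.0; python3 ctl.py 2 0 no | tail -1
```

```text
t: 13.3
eef_pos: [0.527, 0.0369, 0.2394]
ee_rot: [[-0.983, 0.184, 0.0], [0.184, 0.983, -0.006], [-0.002, -0.006, -1.0]]
ft_force: [-0.6, -6.8, 7.6]
gripper_width: 0.0348
grip_force: 30.0
innov -0.0144
t 13.30 phi -0.103 th 0.0270 n 5790 r 0.1291 x 0.0014 | om 0.089 b -0.0034 | F [-0.6 -6.8  7.6] grip 30.0 w 0.0348
next phi -0.084: rows y -0.020 z -0.009 x3 | pred th [0.037 0.013 0.006 0.004 0.003] om [-0.034 -0.047 -0.002 -0.005 -0.003]
next phi -0.115: rows y 0.019 z -0.009 x2 | pred th [0.039 0.024 0.011 0.007 0.006] om [-0.014 -0.058 -0.027 -0.007 -0.004]
```

```bash
python3 -m inch '[[0,0,0,0,0,0],[0,0,0,0,0,0],[0,-0.15,0,0,0,0]]' 0
python3 ctl.py 3 0.0; python3 ctl.py 2 0 no | tail -1
```

```text
t: 13.72
eef_pos: [0.5263, 0.0334, 0.2395]
ee_rot: [[-0.983, 0.182, 0.002], [0.182, 0.983, 0.001], [-0.002, 0.001, -1.0]]
ft_force: [2.7, 3.5, 6.1]
gripper_width: 0.0346
grip_force: 30.0
innov -0.0162
t 13.72 phi -0.075 th 0.0217 n 5815 r 0.1288 x 0.0014 | om -0.071 b -0.0062 | F [2.7 3.5 6.1] grip 30.0 w 0.0346
next phi 0.184: rows y -0.278 z 0.006 x3 | pred th [-0.012  0.005  0.006  0.003  0.002] om [-0.028  0.043 -0.013 -0.004 -0.002]
next phi 0.163: rows y -0.385 z 0.003 x2 | pred th [-0.003 -0.001  0.006  0.007  0.005] om [-0.052  0.031  0.014 -0.005 -0.007]
```

```bash
python3 -m inch '[[0,-0.35,0,0,0,0],[0,-0.18,0,0,0,0],[0,-0.05,0,0,0,0]]' 0
python3 ctl.py 3 0.0; python3 ctl.py 2 0 no | tail -1
```

```text
t: 14.15
eef_pos: [0.5222, 0.0129, 0.2394]
ee_rot: [[-0.983, 0.181, 0.002], [0.181, 0.983, 0.006], [-0.001, 0.006, -1.0]]
ft_force: [1.3, 5.3, 6.2]
gripper_width: 0.035
grip_force: 30.0
innov 0.0109
t 14.15 phi 0.089 th -0.0087 n 6016 r 0.1289 x 0.0011 | om -0.060 b -0.0043 | F [1.3 5.3 6.2] grip 30.0 w 0.0350
next phi 0.056: rows y 0.034 z -0.011 x3 | pred th [-0.016 -0.004 -0.002 -0.001 -0.001] om [ 0.017  0.021 -0.     0.002  0.001]
next phi 0.077: rows y 0.018 z -0.015 x2 | pred th [-0.017 -0.01  -0.004 -0.002 -0.002] om [0.005 0.028 0.011 0.002 0.001]
```

```bash
python3 -m inch '[[0,0,0,0,0,0],[0,0,0,0,0,0],[0,0.12,0,0,0,0]]' 0
python3 ctl.py 3 0.0; python3 ctl.py 2 0 no | tail -1
```

```text
t: 14.58
eef_pos: [0.5227, 0.0156, 0.2398]
ee_rot: [[-0.983, 0.182, 0.001], [0.182, 0.983, 0.0], [-0.001, 0.001, -1.0]]
ft_force: [-0.3, -1.7, 8.2]
gripper_width: 0.0346
grip_force: 30.0
innov 0.0120
t 14.57 phi 0.067 th -0.0029 n 6015 r 0.1291 x 0.0011 | om 0.055 b -0.0022 | F [-0.3 -1.7  8.2] grip 30.0 w 0.0346
next phi -0.139: rows y 0.222 z 0.000 x3 | pred th [ 0.021  0.002 -0.002 -0.    -0.   ] om [ 0.011 -0.045  0.007  0.001 -0.   ]
next phi -0.126: rows y 0.312 z -0.002 x2 | pred th [ 0.015  0.01   0.001 -0.001 -0.001] om [ 0.031 -0.038 -0.019  0.     0.003]
```

```bash
python3 -m inch '[[0,0.3,0,0,0,0],[0,0.15,0,0,0,0],[0,0.03,0,0,0,0]]' 0
python3 ctl.py 3 0.0; python3 ctl.py 2 0 no | tail -1
```

```text
t: 15.0
eef_pos: [0.5255, 0.0313, 0.2392]
ee_rot: [[-0.983, 0.185, -0.001], [0.185, 0.983, -0.007], [-0.0, -0.007, -1.0]]
ft_force: [-1.2, -6.2, 6.7]
gripper_width: 0.0348
grip_force: 30.0
innov -0.0087
t 15.00 phi -0.058 th 0.0189 n 5777 r 0.1284 x 0.0010 | om 0.039 b -0.0037 | F [-1.2 -6.2  6.7] grip 30.0 w 0.0348
next phi -0.026: rows y -0.034 z -0.015 x3 | pred th [0.021 0.008 0.004 0.003 0.002] om [-0.022 -0.023 -0.003 -0.003 -0.002]
next phi -0.044: rows y -0.022 z -0.021 x2 | pred th [0.022 0.014 0.008 0.005 0.004] om [-0.014 -0.03  -0.014 -0.005 -0.003]
```

```bash
python3 -m inch '[[0,0,0,0,0,0],[0,0,0,0,0,0],[0,-0.15,0,0,0,0]]' 0
python3 ctl.py 3 0.0; python3 ctl.py 2 0 no | tail -1
```

```text
t: 15.42
eef_pos: [0.5249, 0.028, 0.2391]
ee_rot: [[-0.983, 0.183, 0.0], [0.183, 0.983, -0.0], [-0.0, -0.0, -1.0]]
ft_force: [1.7, 2.4, 5.5]
gripper_width: 0.0346
grip_force: 30.0
innov -0.0101
t 15.43 phi -0.032 th 0.0101 n 5770 r 0.1282 x 0.0010 | om -0.053 b -0.0055 | F [1.7 2.4 5.5] grip 30.0 w 0.0346
next phi 0.132: rows y -0.176 z -0.006 x3 | pred th [-0.012  0.001  0.003  0.001  0.001] om [-0.014  0.033 -0.008 -0.002 -0.001]
next phi 0.122: rows y -0.248 z -0.011 x2 | pred th [-0.006 -0.004  0.002  0.003  0.002] om [-0.031  0.026  0.012 -0.002 -0.004]
```

```bash
python3 -m inch '[[0,-0.25,0,0,0,0],[0,-0.12,0,0,0,0],[0,0,0,0,0,0]]' 0
python3 ctl.py 3 0.0; python3 ctl.py 2 0 no | tail -1
```

```text
t: 15.85
eef_pos: [0.5227, 0.0156, 0.2395]
ee_rot: [[-0.983, 0.181, 0.002], [0.181, 0.983, 0.005], [-0.001, 0.005, -1.0]]
ft_force: [1.3, 4.4, 5.8]
gripper_width: 0.0343
grip_force: 30.0
innov 0.0070
t 15.85 phi 0.067 th -0.0101 n 5915 r 0.1288 x 0.0011 | om -0.037 b -0.0043 | F [1.3 4.4 5.8] grip 30.0 w 0.0343
next phi 0.044: rows y 0.025 z -0.011 x3 | pred th [-0.013 -0.005 -0.002 -0.002 -0.001] om [0.014 0.016 0.001 0.002 0.001]
next phi 0.058: rows y 0.014 z -0.016 x2 | pred th [-0.014 -0.009 -0.004 -0.003 -0.002] om [0.007 0.021 0.009 0.002 0.002]
```

```bash
python3 -m inch '[[0,0,0,0,0,0],[0,0,0,0,0,0],[0,0.1,0,0,0,0]]' 0
python3 ctl.py 3 0.0; python3 ctl.py 2 0 no | tail -1
```

```text
t: 16.27
eef_pos: [0.5231, 0.0177, 0.2397]
ee_rot: [[-0.983, 0.183, 0.001], [0.183, 0.983, 0.0], [-0.001, 0.0, -1.0]]
ft_force: [-0.8, -1.0, 8.3]
gripper_width: 0.0347
grip_force: 30.0
innov 0.0086
t 16.27 phi 0.049 th -0.0043 n 5915 r 0.1289 x 0.0011 | om 0.041 b -0.0027 | F [-0.8 -1.   8.3] grip 30.0 w 0.0347
next phi -0.090: rows y 0.150 z -0.006 x3 | pred th [ 0.013  0.001 -0.002 -0.001 -0.   ] om [ 0.009 -0.03   0.005  0.001  0.   ]
next phi -0.081: rows y 0.212 z -0.010 x2 | pred th [ 0.008  0.006 -0.    -0.002 -0.001] om [ 0.023 -0.025 -0.012  0.001  0.002]
```

```bash
python3 -m inch '[[0,0.22,0,0,0,0],[0,0.1,0,0,0,0],[0,0,0,0,0,0]]' 0
python3 ctl.py 3 0.0; python3 ctl.py 2 0 no | tail -1; python3 -c "
import json;[print(round(a[0],2),round(a[2],3),end=' | ') for a in json.load(open('log.json'))]"
```

```text
t: 16.7
eef_pos: [0.525, 0.028, 0.2394]
ee_rot: [[-0.983, 0.184, -0.0], [0.184, 0.983, -0.005], [-0.001, -0.005, -1.0]]
ft_force: [-0.6, -4.4, 6.8]
gripper_width: 0.0349
grip_force: 30.0
innov -0.0064
t 16.70 phi -0.033 th 0.0112 n 5782 r 0.1285 x 0.0010 | om 0.029 b -0.0039 | F [-0.6 -4.4  6.8] grip 30.0 w 0.0349
next phi -0.015: rows y -0.018 z -0.013 x3 | pred th [0.013 0.005 0.003 0.002 0.001] om [-0.014 -0.015 -0.001 -0.002 -0.001]
next phi -0.027: rows y -0.008 z -0.019 x2 | pred th [0.014 0.009 0.005 0.003 0.002] om [-0.007 -0.02  -0.009 -0.003 -0.002]
4.53 0.279 | 5.58 0.28 | 6.22 0.277 | 6.65 0.235 | 6.95 0.171 | 7.25 0.125 | 7.55 0.117 | 7.97 0.099 | 8.4 0.022 | 8.82 0.009 | 9.12 0.065 | 9.43 0.083 | 9.72 0.033 | 10.03 0.008 | 10.32 0.021 | 10.75 0.007 | 11.18 -0.023 | 11.6 0.015 | 12.03 0.024 | 12.45 -0.02 | 12.88 -0.016 | 13.3 0.027 | 13.72 0.022 | 14.15 -0.009 | 14.57 -0.003 | 15.0 0.019 | 15.43 0.01 | 15.85 -0.01 | 16.27 -0.004 | 16.7 0.011 |
```

```bash
sed 's/^ref=.*/ref=th+tgt*tt/;s/(-(ref-tgt)\/.8-b0/(tgt-b0/;s/-b0\[-1:,1\]\*20/(tgt-b0[-1:,1])*20/' ctl.py > ctl2.py; python3 ctl2.py 3 0.12 no
```

```text
innov -0.0064
t 16.70 phi -0.033 th 0.0112 n 0 r 0.1285 x 0.0010 | om 0.029 b -0.0039 | F [-0.5 -3.6  6.3] grip 30.0 w 0.0344
next phi 0.157: rows y -0.204 z 0.000 x3 | pred th [0.027 0.096 0.145 0.189 0.234] om [0.097 0.161 0.098 0.106 0.106]
```

```bash
python3 -m inch '[[0,-0.25,0,0,0,0],[0,-0.15,0,0,0,0],[0,-0.1,0,0,0,0]]' 0
python3 ctl2.py 2 0.12
```

```text
t: 17.12
eef_pos: [0.5222, 0.0131, 0.2394]
ee_rot: [[-0.984, 0.181, 0.002], [0.181, 0.984, 0.006], [-0.001, 0.007, -1.0]]
ft_force: [2.3, 5.9, 6.6]
gripper_width: 0.0345
grip_force: 30.0
innov -0.0055
t 17.12 phi 0.087 th 0.0160 n 6146 r 0.1289 x 0.0010 | om 0.037 b -0.0048 | F [2.3 5.9 6.6] grip 30.0 w 0.0345
next phi 0.036: rows y 0.082 z -0.019 x2 | pred th [0.038 0.072 0.105 0.135 0.165] om [0.099 0.116 0.105 0.099 0.099]
```

```bash
python3 -m inch '[[0,0,0,0,0,0],[0,0.1,0,0,0,0]]' 0
python3 ctl2.py 2 0.12; python3 ctl2.py 3 .12 no | tail -1
```

```text
t: 17.42
eef_pos: [0.5225, 0.0144, 0.2398]
ee_rot: [[-0.983, 0.183, 0.001], [0.183, 0.983, -0.0], [-0.001, -0.0, -1.0]]
ft_force: [-0.5, -1.6, 7.9]
gripper_width: 0.0349
grip_force: 30.0
innov 0.0013
t 17.43 phi 0.076 th 0.0406 n 6282 r 0.1291 x 0.0011 | om 0.120 b -0.0046 | F [-0.5 -1.6  7.9] grip 30.0 w 0.0349
next phi -0.127: rows y 0.328 z -0.002 x2 | pred th [0.082 0.109 0.131 0.159 0.189] om [0.124 0.07  0.083 0.099 0.101]
next phi -0.147: rows y 0.240 z 0.002 x3 | pred th [0.101 0.131 0.173 0.219 0.264] om [0.115 0.07  0.11  0.106 0.105]
```

```bash
python3 -m inch '[[0,0.32,-0.01,0,0,0],[0,0.22,0,0,0,0]]' 0
python3 ctl2.py 2 0.12; python3 ctl2.py 3 .12 no | tail -1
```

```text
t: 17.73
eef_pos: [0.5258, 0.0326, 0.2397]
ee_rot: [[-0.983, 0.185, -0.001], [0.185, 0.983, -0.007], [-0.001, -0.008, -1.0]]
ft_force: [-0.4, -5.1, 3.7]
gripper_width: 0.0348
grip_force: 30.0
innov -0.0023
t 17.73 phi -0.069 th 0.0821 n 5721 r 0.1290 x 0.0010 | om 0.142 b -0.0051 | F [-0.4 -5.1  3.7] grip 30.0 w 0.0348
next phi -0.095: rows y 0.043 z -0.009 x2 | pred th [0.119 0.145 0.171 0.201 0.231] om [0.101 0.082 0.094 0.1   0.101]
next phi -0.083: rows y 0.016 z -0.010 x3 | pred th [0.132 0.171 0.215 0.26  0.305] om [0.098 0.095 0.107 0.105 0.106]
```

```bash
python3 -m inch '[[0,0.03,0,0,0,0],[0,0.02,0,0,0,0]]' 0
python3 ctl2.py 2 0.12; python3 ctl2.py 3 .12 no | tail -1
```

```text
t: 18.02
eef_pos: [0.5264, 0.0358, 0.2391]
ee_rot: [[-0.983, 0.184, -0.001], [0.184, 0.983, -0.004], [0.0, -0.004, -1.0]]
ft_force: [0.2, -5.9, 5.5]
gripper_width: 0.0348
grip_force: 30.0
innov -0.0046
t 18.02 phi -0.094 th 0.1142 n 5639 r 0.1287 x 0.0010 | om 0.087 b -0.0063 | F [ 0.2 -5.9  5.5] grip 30.0 w 0.0348
next phi -0.014: rows y -0.128 z -0.023 x2 | pred th [0.137 0.168 0.202 0.233 0.263] om [0.083 0.113 0.108 0.101 0.099]
next phi -0.002: rows y -0.098 z -0.016 x3 | pred th [0.147 0.201 0.248 0.292 0.337] om [0.096 0.127 0.103 0.105 0.106]
```

```bash
python3 -m inch '[[0,-0.13,0,0,0,0],[0,-0.1,0,0,0,0]]' 0
python3 ctl2.py 2 0.12; python3 ctl2.py 3 .12 no | tail -1
```

```text
t: 18.32
eef_pos: [0.5255, 0.0309, 0.2392]
ee_rot: [[-0.983, 0.181, 0.002], [0.181, 0.983, 0.006], [-0.0, 0.006, -1.0]]
ft_force: [2.8, 6.0, 4.2]
gripper_width: 0.0345
grip_force: 30.0
innov -0.0014
t 18.32 phi -0.054 th 0.1346 n 5648 r 0.1283 x 0.0010 | om 0.062 b -0.0067 | F [2.8 6.  4.2] grip 30.0 w 0.0345
next phi -0.025: rows y -0.046 z -0.022 x2 | pred th [0.156 0.189 0.223 0.254 0.284] om [0.09  0.116 0.108 0.1   0.099]
next phi -0.028: rows y -0.028 z -0.014 x3 | pred th [0.168 0.222 0.268 0.313 0.358] om [0.104 0.126 0.103 0.106 0.106]
```

```bash
python3 -m inch '[[0,-0.02,0,0,0,0],[0,0,0,0,0,0],[0,0.1,0,0,0,0]]' 0
python3 ctl2.py 2 0.12; python3 ctl2.py 3 .12 no | tail -1
```

```text
t: 18.75
eef_pos: [0.5258, 0.0318, 0.2393]
ee_rot: [[-0.983, 0.182, 0.001], [0.182, 0.983, -0.001], [-0.001, -0.0, -1.0]]
ft_force: [1.5, -0.6, 4.8]
gripper_width: 0.0347
grip_force: 30.0
innov 0.0035
t 18.75 phi -0.062 th 0.1684 n 5643 r 0.1286 x 0.0011 | om 0.091 b -0.0060 | F [ 1.5 -0.6  4.8] grip 30.0 w 0.0347
next phi -0.113: rows y 0.083 z -0.011 x2 | pred th [0.198 0.228 0.257 0.287 0.317] om [0.102 0.098 0.098 0.1   0.1  ]
next phi -0.119: rows y 0.062 z -0.006 x3 | pred th [0.212 0.257 0.302 0.347 0.392] om [0.107 0.104 0.106 0.106 0.106]
```

```bash
python3 -m inch '[[0,0.1,0,0,0,0],[0,0.08,0,0,0,0],[0,0.06,0,0,0,0]]' 0
python3 ctl2.py 2 0.12; python3 ctl2.py 3 .12 no | tail -1
```

```text
t: 19.18
eef_pos: [0.5268, 0.0368, 0.2394]
ee_rot: [[-0.983, 0.186, -0.001], [0.186, 0.983, -0.011], [-0.001, -0.011, -1.0]]
ft_force: [-1.2, -7.0, 5.0]
gripper_width: 0.0349
grip_force: 30.0
innov -0.0002
t 19.18 phi -0.103 th 0.2131 n 5418 r 0.1291 x 0.0012 | om 0.117 b -0.0060 | F [-1.2 -7.   5. ] grip 30.0 w 0.0349
next phi -0.177: rows y 0.121 z 0.006 x2 | pred th [0.248 0.276 0.303 0.332 0.362] om [0.106 0.086 0.093 0.1   0.101]
next phi -0.180: rows y 0.083 z 0.004 x3 | pred th [0.263 0.302 0.346 0.391 0.436] om [0.105 0.093 0.107 0.106 0.105]
```

```bash
python3 -m inch '[[0,0.13,0,0,0,0],[0,0.12,0.01,0,0,0]]' 0
python3 ctl2.py 2 0.12; python3 ctl2.py 3 .12 no | tail -1
```

```text
t: 19.48
eef_pos: [0.5287, 0.0468, 0.2391]
ee_rot: [[-0.983, 0.186, -0.001], [0.186, 0.982, -0.01], [-0.001, -0.01, -1.0]]
ft_force: [-0.3, -7.6, 6.7]
gripper_width: 0.0346
grip_force: 30.0
innov -0.0023
t 19.48 phi -0.181 th 0.2457 n 4948 r 0.1302 x 0.0012 | om 0.098 b -0.0065 | F [-0.3 -7.6  6.7] grip 30.0 w 0.0346
next phi -0.119: rows y -0.099 z -0.012 x2 | pred th [0.271 0.301 0.334 0.365 0.395] om [0.087 0.108 0.106 0.101 0.099]
next phi -0.108: rows y -0.078 z -0.011 x3 | pred th [0.282 0.333 0.379 0.424 0.469] om [0.097 0.122 0.104 0.105 0.106]
```

```bash
python3 -m inch '[[0,-0.1,0,0,0,0],[0,-0.08,0,0,0,0],[0,-0.04,0,0,0,0],[0,0,0,0,0,0]]' 0
python3 ctl2.py 3 0.12
```

```text
t: 20.02
eef_pos: [0.5282, 0.044, 0.2391]
ee_rot: [[-0.983, 0.181, 0.002], [0.181, 0.983, 0.003], [-0.001, 0.004, -1.0]]
ft_force: [2.0, 3.3, 5.0]
gripper_width: 0.0345
grip_force: 30.0
innov -0.0058
t 20.02 phi -0.157 th 0.2793 n 4785 r 0.1297 x 0.0012 | om 0.048 b -0.0075 | F [2.  3.3 5. ] grip 30.0 w 0.0345
next phi -0.091: rows y -0.071 z -0.011 x3 | pred th [0.307 0.365 0.413 0.457 0.503] om [0.103 0.136 0.101 0.106 0.106]
```

```bash
python3 -m inch '[[0,-0.15,-0.02,0,0,0],[0,-0.15,-0.02,0,0,0],[0,-0.15,-0.01,0,0,0],[0,-0.15,0,0,0,0],[0,-0.15,0,0,0,0],[0,-0.15,0.02,0,0,0],[0,-0.15,0.03,0,0,0],[0,-0.15,0.03,0,0,0],[0,-0.15,0.04,0,0,0],[0,-0.1,0.03,0,0,0],[0,0,0,0,0,0]]' 0
python3 ctl2.py 3 0.12|grep phi
```

```text
t: 21.45
eef_pos: [0.5164, -0.0146, 0.2342]
ee_rot: [[-0.983, 0.183, -0.002], [0.183, 0.983, 0.0], [0.002, 0.0, -1.0]]
ft_force: [0.3, 4.0, 4.1]
gripper_width: 0.0347
grip_force: 30.0
t 21.45 phi 0.309 th 0.2795 n 7212 r 0.1293 x 0.0005 | om 0.458 b -0.0284 | F [0.3 4.  4.1] grip 30.0 w 0.0347
next phi -0.516: rows y 0.862 z 0.084 x3 | pred th [0.533 0.657 0.526 0.438 0.499] om [ 0.553 -0.043 -0.368 -0.009  0.177]
```

Board on the stop, lever near neutral (0.309 vs 0.28). Open, then retreat upwards.

```bash
python3 -m inch '[[0,0.08,0,0,0,0],[0,0,0,0,0,0],[0,0,0,0,0,0]]' 0 | tail -3
python3 -m inch '[[0,0,0,0,0,0],[0,0,0,0,0,0],[0,0,0,0,0,0],[0,0,0,0,0,0],[0,0,0,0,0,0],[0,0,0,0,0,0]]' 1 | tail -3
python3 -m inch '[[0,0,-0.4,0,0,0],[0,0,-0.6,0,0,0],[0,0,-0.8,0,0,0],[0,0,-0.8,0,0,0],[0,0,-0.6,0,0,0],[0,0,0,0,0,0],[0,0,0,0,0,0],[0,0,0,0,0,0],[0,0,0,0,0,0]]' 1
python3 -c "
from m import *
print(tilt('wrist','9'),tilt('side','9'),tilt('wrist'))"
```

```text
ft_force: [-2.3, 0.4, 6.2]
gripper_width: 0.0346
grip_force: 30.0
ft_force: [0.1, -0.9, -0.3]
gripper_width: 0.091
grip_force: 0.0
t: 23.75
eef_pos: [0.5173, -0.0113, 0.3616]
ee_rot: [[-0.983, 0.182, -0.002], [0.182, 0.983, 0.0], [0.002, 0.0, -1.0]]
ft_force: [-0.3, -0.1, 0.2]
gripper_width: 0.094
grip_force: 0.0
(np.float64(0.27949634260136774), 7160) (np.float64(0.2779389997880877), 405) (np.float64(0.27956199022353395), 7189)
```

View pics/wrist9.png

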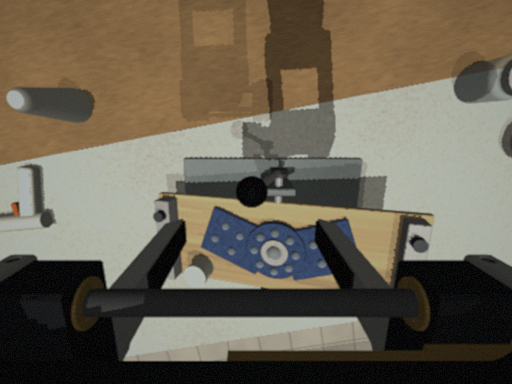

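The knob is free at (251,191), the board rests on its stop at 0.2795 rad, and the gripper is clear above it.

```bash
python3 -c "
from bench import workorder
print(workorder.sign_off())"
```

```text
the job is handed in; nothing more can be done
None
```

The job is handed in, with no verdict returned: camera readings showed the board within 0.1 rad of level for about 7 s, then lowered to its original stop (0.28 rad, left end up) at roughly 0.1 rad/s, with the knob released and the gripper clear above it.

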